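# Assemble the two-tier serving stand

## Task

Put the two-tier serving stand together: thread the large tray down the square post first, then the steel spacer with its flange downward, then the small tray, each lowered, not dropped, until it sits level and fully home on what is below it. Leave the other things on the worktop where they stand.

Things in the scene. Friction and masses are not known exactly. Their poses are not given: they have to be found in the camera images.
- stand: foot of the stand, fixed: dark steel plate 130 x 130 x 12 mm with an upright 16 mm square steel post at its centre. Origin: centre of the plate's underside; z up along the post, x, y square to post and plate. Post top 90 mm above the worktop, its last 8 mm tapering to 7 mm square. 20 mm holes have 2 mm play a side; turn them square to it within 10 degrees (any quarter turn).
- post_top (a point): centre of the post's top end, 90 mm above the worktop
- large_tray: light wooden tray, 170 mm square. Origin: centre of underside, x, y square to the sides. Floor 8 mm thick with a 20 mm square centre hole, parallel to the sides; rim 8 mm thick all round, top 32 mm above the underside, mid-line 81 mm from the centre. Loose, 100 to 180 g. Home: on the foot plate, underside 12 mm above the worktop. Starts left or right of the stand, yaw within 0.35 rad.
- spacer: steel square tube 36 x 36 mm, 52 mm tall over all, with a 20 mm square bore right through, standing on its 64 x 64 x 6 mm flange between robot and stand, turned up to 0.4 rad. Origin: centre of the flange's underside, z up along the bore, x, y square to the sides. Loose, 85 to 155 g. Home: on the large tray's floor, underside 20 mm above the worktop.
- small_tray: light wooden tray, 120 mm square. Origin: centre of underside, x, y square to the sides. Floor 8 mm thick with a 20 mm square centre hole, parallel to the sides; rim 8 mm thick all round, top 32 mm above the underside, mid-line 56 mm from the centre. Loose, 65 to 115 g. Home: on the spacer, underside 72 mm above the worktop. Starts left or right of the stand, yaw within 0.35 rad.
- kitchen_timer: wind-up timer, round, red base and white dial, 63 mm across, 49 mm high, left of the stand, a bystander; origin: centre of its underside
- espresso_cup_2: small white cup with a handle, 64 x 87 x 50 mm, right of the stand, a bystander; origin: about the centre of its underside
- salt_shaker: salt shaker, 44 mm across, 90 mm high, at the back right, a bystander; origin: centre of its underside
- espresso_cup_1: small white cup with a handle, 64 x 87 x 50 mm, at the back right, a bystander; origin: about the centre of its underside
- spice_1: spice jar with green lid, 46 mm across, 106 mm high, at the back left, a bystander; origin: centre of its underside
- oil_bottle: tall glass oil bottle, 64 mm across, 240 mm high, at the back left, a bystander; origin: centre of its underside

How it is judged:
By the outcome, as a careful person would: the job done as asked, in the order asked, and still so for the second after the job is handed in, with the robot touching nothing.
It also fails if it takes over 72 s, if anything falls off the work surface, if the arm or the gripper's body presses on something with over 40 N, if the wrist force passes 120 N, or if a joint passes its speed limit or range.

## Robot

A 6-joint arm with a two-finger parallel gripper is mounted at the origin on the work surface; the furniture and walls round the work are solid. World frame = base frame: x ahead of the robot, y to its left, z up, the work surface at z = 0. Lengths are in m, angles in rad, forces in N, time in s.
With the tool pointing down it reaches from about 0.325 to 0.9 m from the base axis. Payload 6.1 kg.
Tool frame: the origin (TCP) lies at the very end of the fingers, on their centre line; the grasp point (between the pads) lies 19 mm behind it; z points along the fingers, y is the line along which they close (so a half turn about z gives the same grasp; the last joint's range is limited). The gripper opens to 85 mm and grips with 20 to 120 N. Pads are 22 mm wide; open, the fingers measure 114 mm over their backs; the gripper's body (76 mm by 85 mm) begins 54 mm behind the grasp point. The pads swing forward as they close: fully open they stand 13 mm farther back than shut.
Start: joints at [-1.374, 0.22, 1.526, -0, 1.395, -0.126], TCP at [0.198, -0.593, 0.231] pointing down, gripper open.
Joint ranges: [-2.98, 2.98], [-0.91, 2.08], [0.09, 2.57], [-1.24, 4.39], [0.2, 2.65], [-2.68, 2.68]. Speed limits (rad/s): [2.57, 2.57, 3.01, 3.14, 3.14, 3.14].

## Interface

Orientations are given as [roll, pitch, yaw] about the fixed x, y, z axes, in that order (R = Rz(yaw) Ry(pitch) Rx(roll)).
In Python, from rig import * gives the robot as it stands.
- The arm moves only by the shell command python3 -m jog, which reads ROWS from standard input. ROWS is a JSON object whose key "steps" holds a list of rows, 1 to 10 of them, each of 7 numbers: dx, dy, dz in fractions of the full range, 1 being 250 mm, then a rotation vector rx, ry, rz in parts of the range, where 1.0 means pi rad, then the finger opening in m; each row shifts and turns the commanded pose from where the row before left it, along the tool's axes as they then stand; what a row does not reach is not made up. A row lasts 1/8 s, in which the tool goes at most 0.0625 m and 0.188 rad, less where a joint would pass 70% of its speed; a pose out of reach is approached as far as the arm can. The fingers move at their own pace and stop on an object; the grip force is fixed at half the most. Time passes only in rows, so rows that do not move let the fingers close. It prints the time, the measured TCP pose, the force, the opening and the grip force at its end. No shift or turn number may pass 1 either way. Input that does not fit is refused with a message, and nothing moves.
- get_state(): the state, without advancing time (a new reading comes with each control period).
- get_image(name): name is "scene" or "top"; returns a dict with "color" (420x560x3 uint8, red, green, blue), "mtx" (3x3 intrinsics, pixels), "eye" and "attitude" of the camera in the world. Camera axes: x right, y down, z forward; pixel columns grow to the right and rows downward; lengths in m; the calibration is good to about 2 mm. A picture is of the moment at which its call begins. There is no depth.
- sign_off(): hands the job in; it is judged then, once.
The state is a dict: "clock": time; "q": joint angles; "qvel": joint speeds; "effort": joint torques, N m; "tool_pos": TCP position; "tool_rot": TCP orientation; "contact_force": force on the tool from outside, world axes, zero at the start; "wrist_torque": the same for the moment, N m; "gripper_width": finger opening in m; "gripper_force": force on a finger pad.
Only numpy, scipy, OpenCV 4.12 (cv2) and the standard library are available. Lean on these libraries where they do the work, as an engineer would, in place of code of your own. Each camera call takes 0.05 s, during which the arm holds its last target. There are 200 camera calls.

## Working session

There is one attempt and no reset: what is moved stays moved. The work goes in short steps, Python scripts to look and compute and a shell command to move; the robot and the scene stay as the last step left them, time stands still between calls to the robot, and variables do not carry over. Pictures are saved under pics/ and viewed, at most 10 in all, crops included, and the job is handed in when it is done.

```bash
ls; mkdir -p pics; python3 - <<'E'
from rig import *
import cv2
s=get_state();print(s['clock'],s['tool_pos'],s['tool_rot'],s['gripper_width'])
for n in("scene","top"):
    i=get_image(n);print(n,i['mtx'],i['eye'],i['attitude']);cv2.imwrite(f'pics/{n}0.png',i['color'][:,:,::-1])
E
```

```text
pics
0.0 [ 0.19810623 -0.59212433  0.23017179] [-3.13963701e+00 -2.52884427e-04  3.22743047e-01] 0.08568790168275771
scene [[416.03673185   0.         275.53855266]
 [  0.         416.03673185 211.55685141]
 [  0.           0.           1.        ]] [0.13236645 0.66438086 0.7135023 ] [-2.25211235  0.02037775 -2.59436171]
top [[464.9920633    0.         271.11200859]
 [  0.         464.9920633  210.19446808]
 [  0.           0.           1.        ]] [0.46882918 0.0025855  1.0728964 ] [-3.07676226e+00 -1.03292943e-03 -1.56490015e+00]
```

View pics/top0.png

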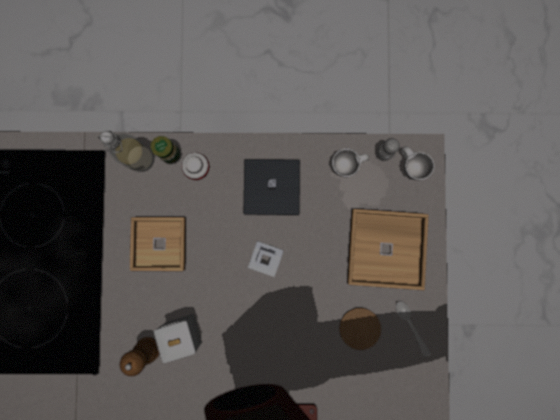

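View pics/scene0.png

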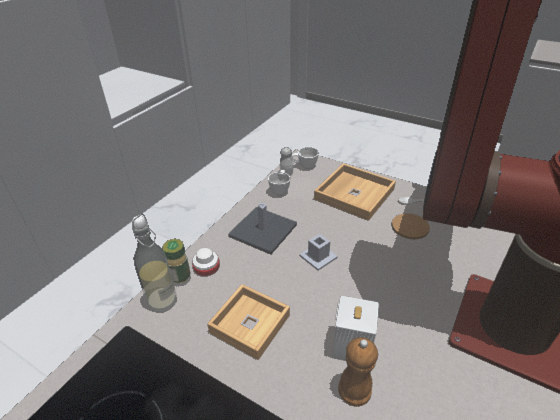

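Top view: stand plate at about (272,187) with the post top at (272,184); spacer (266,259); small tray (158,243) left; large tray (388,248) right. Scene view: post (262,217), spacer (318,250), small tray (250,320), large tray (355,190).

```bash
cat > h.py <<'E'
from rig import *
import numpy as np, cv2
from scipy.spatial.transform import Rotation as R
def ray(cam,p):
    p=np.atleast_2d(np.float64(p)); d=np.c_[p,np.ones(len(p))]@np.linalg.inv(cam['mtx']).T
    return np.array(cam['eye']),d@R.from_euler('xyz',cam['attitude']).as_matrix().T
def onplane(cam,p,z):
    e,d=ray(cam,p); return e+d*((z-e[2])/d[:,2:])
def tri(c1,p1,c2,p2):
    e1,d1=ray(c1,p1); e2,d2=ray(c2,p2); out=[]
    for a,b in zip(d1,d2):
        t=np.linalg.lstsq(np.c_[a,-b],e2-e1,rcond=None)[0]; A=e1+a*t[0];B=e2+b*t[1]
        out.append([*(A+B)/2,np.linalg.norm(A-B)])
    return np.array(out)
def proj(cam,P):
    q=(np.atleast_2d(P)-cam['eye'])@R.from_euler('xyz',cam['attitude']).as_matrix()
    q=q@np.array(cam['mtx']).T; return q[:,:2]/q[:,2:]
def wood(img):
    h=cv2.cvtColor(img,cv2.COLOR_RGB2HSV); m=cv2.inRange(h,(8,70,70),(28,255,255))
    return cv2.morphologyEx(m,cv2.MORPH_CLOSE,np.ones((3,3)))
def blobs(m,amin):
    return [c for c in cv2.findContours(m,cv2.RETR_EXTERNAL,cv2.CHAIN_APPROX_NONE)[0] if cv2.contourArea(c)>amin]
def crop(img,x,y,w,h,k): 
    return cv2.resize(img[y:y+h,x:x+w],None,fx=k,fy=k,interpolation=cv2.INTER_CUBIC)[:,:,::-1]
def go(pos,yaw):
    """tool-axis turn and then shift that bring the tool to pos, yaw (tool down)"""
    s=get_state(); p=np.array(s['tool_pos']); r=R.from_euler('xyz',s['tool_rot'])
    T=R.from_euler('xyz',[np.pi,0,yaw])
    print('turn',(r.inv()*T).as_rotvec().round(4),'then shift',T.inv().apply(np.array(pos)-p).round(4),'or shift first',r.inv().apply(np.array(pos)-p).round(4))
E
python3 - <<'E'
from h import *
t=get_image('top');s=get_image('scene')
np.save('cams.npy',[t,s],allow_pickle=True)
for n,c in(('top',t),('scene',s)):
    for b in blobs(wood(c['color']),600):
        print(n,cv2.minAreaRect(b), 'poly',cv2.approxPolyDP(b,8,True)[:,0].tolist())
a=np.vstack([np.hstack([crop(t['color'],115,200,80,80,5),crop(t['color'],345,205,80,80,5)])])
b=np.hstack([crop(t['color'],242,155,64,48,6.25)[:200*3//2],crop(t['color'],235,230,64,48,6.25)])
cv2.imwrite('pics/a.png',np.vstack([a[:290],b]) if 0 else a); 
b2=np.hstack([crop(s['color'],230,195,64,60,6.25),crop(s['color'],290,228,64,60,6.25)])
cv2.imwrite('pics/b.png',np.vstack([b,b2])[:600])
print(b.shape,b2.shape)
E
```

```text
top ((157.0, 243.5), (53.0, 54.0), 90.0) poly [[132, 217], [130, 269], [182, 270], [183, 217]]
top ((388.22454833984375, 248.982421875), (76.5038833618164, 76.97101593017578), 3.6522226333618164) poly [[353, 209], [348, 283], [424, 289], [427, 214]]
scene ((357.67120361328125, 371.0277404785156), (33.34815979003906, 68.2436752319336), 9.211027145385742) poly [[361, 337], [347, 346], [351, 372], [339, 382], [354, 405], [369, 398], [377, 356]]
scene ((248.18869018554688, 318.6603698730469), (66.24169158935547, 61.57952117919922), 29.05460548400879) poly [[242, 284], [209, 331], [258, 358], [288, 306]]
scene ((410.189208984375, 225.36488342285156), (36.98977279663086, 23.34465789794922), 9.462321281433105) poly [[392, 222], [404, 236], [428, 231], [413, 214]]
scene ((353.3500061035156, 190.4499969482422), (73.04859924316406, 45.53679656982422), 18.43494987487793) poly [[342, 164], [314, 198], [368, 219], [394, 180]]
(300, 800, 3) (375, 800, 3)
```

View pics/a.png

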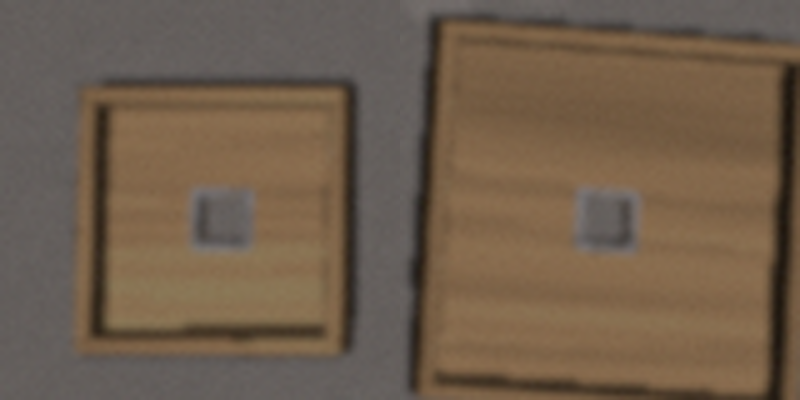

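View pics/b.png

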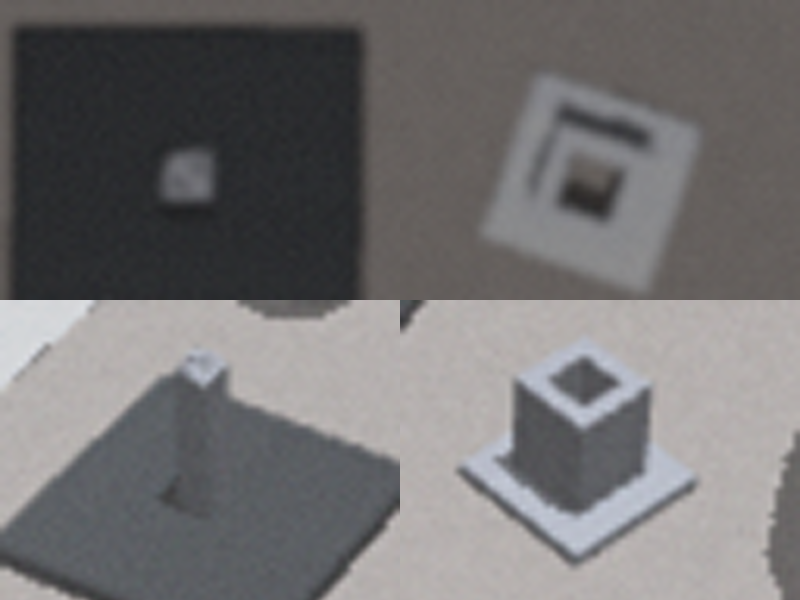

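Crops (top): hole centres at about (159.0,243.2) and (386.0,248.4); post end (271.7,182.6); spacer bore (265,259.5) with flange clearly resolved. Scene: post top (262.4,205), spacer top ring around (308–330,232–247).

```bash
cat >> h.py <<'E'
def quad(cont):
    """corners of a square outline: fit a line to each side, intersect"""
    p=cont[:,0].astype(float); c,(w,h),a=cv2.minAreaRect(cont.astype(np.float32))
    box=cv2.boxPoints((c,(w,h),a)); 
    ap=cv2.approxPolyDP(cont,0.12*max(w,h),True)[:,0].astype(float)
    if len(ap)!=4: ap=box.astype(float)
    L=[]
    for i in range(4):
        a,b=ap[i],ap[(i+1)%4]; u=(b-a)/np.linalg.norm(b-a); n=np.array([-u[1],u[0]])
        t=(p-a)@u; l=np.linalg.norm(b-a); k=(abs((p-a)@n)<2.5)&(t>.12*l)&(t<.88*l)
        vx,vy,x,y=cv2.fitLine(p[k].astype(np.float32),cv2.DIST_HUBER,0,.01,.01).ravel(); L.append(np.cross([x,y,1],[x+vx,y+vy,1]))
    q=np.array([np.cross(L[i-1],L[i]) for i in range(4)]); return q[:,:2]/q[:,2:]
def sq(P):
    """centre, side, yaw (mod 90) of 4 ground points in order"""
    c=P.mean(0); e=[P[(i+1)%4]-P[i] for i in range(4)]
    a=[np.arctan2(v[1],v[0]) for v in e]; y=np.angle(np.exp(4j*np.array(a)).mean())/4
    return c.round(4),np.mean([np.linalg.norm(v[:2]) for v in e]).round(4),round(y,4)
def inside(img,q,shrink=.6):
    m=np.zeros(img.shape[:2],np.uint8); c=q.mean(0); cv2.fillPoly(m,[((q-c)*shrink+c).round().astype(np.int32)],255); return m
E
python3 - <<'E'
from h import *
t,s=np.load('cams.npy',allow_pickle=True)
def tray(c,near):
    b=min(blobs(wood(c['color']),600),key=lambda b:np.hypot(*(np.array(cv2.minAreaRect(b)[0])-near))); q=quad(b)
    h=cv2.cvtColor(c['color'],cv2.COLOR_RGB2HSV); m=(h[:,:,1]<70).astype(np.uint8)*255&inside(c['color'],q)
    hb=max(blobs(m,20),key=cv2.contourArea); M=cv2.moments(hb)
    return q,np.array([M['m10']/M['m00'],M['m01']/M['m00']]),cv2.contourArea(hb)
for n,a,b in(('large',(388,249),(353,190)),('small',(157,243),(248,319))):
    qt,ht,A=tray(t,a); qs,hs,B=tray(s,b)
    print(n,qt.round(1).tolist(),qs.round(1).tolist())
    P=onplane(t,qt,.032); print(' rim',sq(P[:,:2]),'hole px',ht,A,hs,B,'hole xy',onplane(t,ht,.008))
    print(' tri hole',tri(t,ht,s,hs).round(4).tolist())
    # match corners
    pp=proj(s,P); o=[int(np.argmin(np.hypot(*(qs-p).T))) for p in pp]
    print(' tri rim',o,tri(t,qt,s,qs[o]).round(4).tolist())
# stand / spacer
ct=lambda x,y,ox,oy:((x+.5)/6.25-.5+ox,(y+.5)/6.25-.5+oy)
g=cv2.cvtColor(t['color'],cv2.COLOR_RGB2GRAY); gs=cv2.cvtColor(s['color'],cv2.COLOR_RGB2GRAY)
print('gray',g[170,255],g[184,272],g[150,272],g[250,262],g[259,285])
m=np.zeros_like(g); m[150:225,235:310]=(g[150:225,235:310]<62)*255
b=max(blobs(cv2.morphologyEx(m,cv2.MORPH_CLOSE,np.ones((9,9))),600),key=cv2.contourArea); q=quad(b); print('plate',q.round(1).tolist(),sq(onplane(t,q,.012)[:,:2]))
m=np.zeros_like(g); m[172:196,262:284]=(g[172:196,262:284]>80)*255; b=max(blobs(m,8),key=cv2.contourArea);print('post blob',cv2.minAreaRect(b),cv2.boundingRect(b))
m=np.zeros_like(g); m[235:285,240:292]=(g[235:285,240:292]>118)*255; b=max(blobs(cv2.morphologyEx(m,cv2.MORPH_CLOSE,np.ones((5,5))),100),key=cv2.contourArea); q=quad(b); print('flange',q.round(1).tolist(),sq(onplane(t,q,.006)[:,:2]))
bt=ct(590-400,187,235,230); 
tops=[ct(x-400,y-300,290,228) for x,y in((587,338),(652,382),(583,430),(515,380))]
print('spacer top from scene',sq(onplane(s,tops,.052)[:,:2]))
print('flange scene',onplane(s,[ct(x-400,y-300,290,228) for x,y in((696,481),(577,556),(460,468))],.006).round(4).tolist(),'tri flange')
print('bore tri',tri(t,bt,s,np.mean(tops,0)), 'post tri',tri(t,ct(190,173,242,155),s,ct(204,364-300,230,195)),onplane(t,ct(190,173,242,155),.09),onplane(s,ct(204,64,230,195),.09))
E
```

```text
large [[352.9, 208.5], [348.2, 283.8], [423.4, 289.4], [427.7, 213.9]] [[343.4, 163.4], [306.8, 194.8], [367.9, 219.4], [397.7, 181.6]]
 rim (array([ 0.4519, -0.2596]), np.float64(0.168), np.float64(-0.0687)) hole px [385.95172414 248.78965517] 145.0 [354.33974359 191.66346154] 52.0 hole xy [[ 0.45122651 -0.26082978  0.008     ]]
 tri hole [[0.4508, -0.2613, 0.0067, 0.0008]]
 tri rim [1, 2, 3, 0] [[0.5508, -0.1814, 0.0102, 0.0179], [0.3723, -0.1748, -0.0002, 0.0037], [0.3579, -0.3411, 0.0249, 0.008], [0.5289, -0.352, 0.0267, 0.0038]]
small [[131.3, 217.0], [129.4, 270.0], [183.0, 270.0], [183.0, 217.0]] [[241.2, 283.8], [204.1, 329.1], [257.4, 358.4], [293.0, 308.2]]
 rim (array([0.4606, 0.2569]), np.float64(0.1178), np.float64(0.0049)) hole px [158.90666667 243.66      ] 150.0 [249.43883277 321.38496072] 148.5 hole xy [[0.45985551 0.25768282 0.008     ]]
 tri hole [[0.4596, 0.2578, 0.0071, 0.0006]]
 tri rim [1, 2, 3, 0] [[0.5218, 0.3217, 0.0139, 0.004], [0.3989, 0.3218, 0.0116, 0.0023], [0.3973, 0.1967, 0.0229, 0.0091], [0.5195, 0.1994, 0.0294, 0.0014]]
gray 42 107 99 107 95
plate [[244.0, 159.0], [244.0, 214.0], [299.0, 214.0], [299.0, 159.0]] (array([0.5924, 0.0013]), np.float64(0.1265), np.float64(0.0059))
post blob ((271.5, 182.5), (7.0, 7.0), 90.0) (268, 179, 8, 8)
flange [[257.1, 241.5], [248.6, 267.2], [273.6, 276.1], [282.0, 250.9]] (array([0.4266, 0.0144]), np.float64(0.0608), np.float64(-0.3295))
spacer top from scene (array([0.4252, 0.0158]), np.float64(0.0356), np.float64(-0.3147))
flange scene [[0.3842, -0.0014, 0.006], [0.4057, 0.0559, 0.006], [0.465, 0.0375, 0.006]] tri flange
bore tri [[0.4264646  0.01444937 0.05008717 0.00117543]] post tri [[ 5.92179535e-01 -1.55854109e-04  8.16865119e-02  2.39038860e-03]] [[5.9218388e-01 4.5169248e-04 9.0000000e-02]] [[0.5850194  0.00813931 0.09      ]]
```

```bash
python3 - <<'E'
from h import *
go([.3702,-.2549,.06],np.pi/2-.0687)
E
```

```text
turn [-1.0000e-03 -8.0000e-04 -1.1793e+00] then shift [0.3485 0.1485 0.1706] or shift first [ 0.2702 -0.2653  0.171 ]
```

The manual's scale: shifts go in shares of 250 mm and turns go in shares of pi rad. Converting my numbers, 0.01 m / 0.25 = 0.04, -0.1685 rad / 3.1416 = -0.0536.

```bash
echo '{"steps":[[0, 0, 0.04, 0, 0, -0.0536, 0.04], [0, 0, 0.04, 0, 0, -0.0536, 0.04], [0, 0, 0.04, 0, 0, -0.0536, 0.04], [0, 0, 0.04, 0, 0, -0.0536, 0.04], [0, 0, 0.04, 0, 0, -0.0536, 0.04], [0, 0, 0.04, 0, 0, -0.0536, 0.04], [0, 0, 0.04, 0, 0, -0.0536, 0.04]]}' | python3 -m jog; echo '{"steps":[[0.1548, 0.066, 0.04, 0, 0, 0, 0.04], [0.1548, 0.066, 0.04, 0, 0, 0, 0.04], [0.1548, 0.066, 0.04, 0, 0, 0, 0.04], [0.1548, 0.066, 0.04, 0, 0, 0, 0.04], [0.1548, 0.066, 0.04, 0, 0, 0, 0.04], [0.1548, 0.066, 0.04, 0, 0, 0, 0.04], [0.1548, 0.066, 0.04, 0, 0, 0, 0.04], [0.1548, 0.066, 0.04, 0, 0, 0, 0.04], [0.1548, 0.066, 0.04, 0, 0, 0, 0.04], [0, 0, 0, 0, 0, 0, 0.04]]}' | python3 -m jog
python3 - <<'E'
from h import *
go([.3702,-.2549,.011],np.pi/2-.0687)
t=get_image('top');cv2.imwrite('pics/c.png',crop(t['color'],310,170,140,150,4))
E
```

```text
clock: 1.08
tool_pos: [0.1982, -0.5925, 0.1607]
tool_rot: [-3.141, -0.0, 1.508]
contact_force: [0.7, -0.3, -0.2]
gripper_width: 0.0401
gripper_force: 0.0
clock: 2.33
tool_pos: [0.3703, -0.2525, 0.0702]
tool_rot: [-3.14, -0.002, 1.506]
contact_force: [0.0, 0.7, -0.1]
gripper_width: 0.0395
gripper_force: 0.0
turn [-0.0017 -0.002   0.0039] then shift [-0.0024  0.0001  0.0592] or shift first [-0.0025  0.0002  0.0592]
```

View pics/c.png

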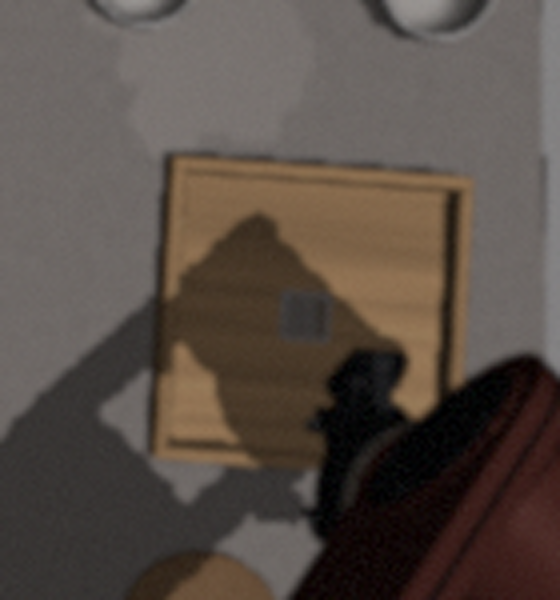

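The gripper sits over the near rim; the hole (crop (305,316)) is unmoved. Descending and closing.

To row units: 0.03 m / 0.25 = 0.12, -0.0025 m / 0.25 = -0.01.

```bash
echo '{"steps":[[-0.01, 0, 0.12, 0, 0, 0, 0.04], [0, 0, 0.08, 0, 0, 0, 0.04], [0, 0, 0.036, 0, 0, 0, 0.04], [0, 0, 0, 0, 0, 0, 0.04]]}' | python3 -m jog; echo '{"steps":[[0, 0, 0, 0, 0, 0, 0], [0, 0, 0, 0, 0, 0, 0], [0, 0, 0, 0, 0, 0, 0], [0, 0, 0, 0, 0, 0, 0]]}' | python3 -m jog
```

```text
clock: 2.88
tool_pos: [0.3697, -0.2584, 0.0122]
tool_rot: [-3.141, -0.0, 1.501]
contact_force: [0.2, 0.2, 0.0]
gripper_width: 0.04
gripper_force: 0.0
clock: 3.38
tool_pos: [0.3708, -0.2586, 0.0134]
tool_rot: [3.14, 0.001, 1.503]
contact_force: [-1.5, -0.1, 5.7]
gripper_width: 0.0064
gripper_force: 61.2
```

To row units: -0.03 m / 0.25 = -0.12, -0.02 m / 0.25 = -0.08.

```bash
echo '{"steps":[[0, 0, -0.04, 0, 0, 0, 0], [0, 0, -0.08, 0, 0, 0, 0], [0, 0, -0.12, 0, 0, 0, 0], [0, 0, -0.12, 0, 0, 0, 0], [0, 0, -0.12, 0, 0, 0, 0], [0, 0, 0, 0, 0, 0, 0]]}' | python3 -m jog
python3 - <<'E'
from h import *
go([.511,-.003,.131],np.pi/2+.003)
t=get_image('top');cv2.imwrite('pics/d.png',t['color'][:,:,::-1])
E
```

```text
clock: 4.12
tool_pos: [0.3714, -0.2591, 0.1349]
tool_rot: [3.137, 0.004, 1.502]
contact_force: [1.6, 0.3, -1.5]
gripper_width: 0.0066
gripper_force: 60.1
turn [ 0.004   0.0036 -0.0713] then shift [0.2557 0.1403 0.0039] or shift first [0.265  0.1217 0.0034]
```

To row units: 0.032 m / 0.25 = 0.128, 0.0175 m / 0.25 = 0.07, -0.0713 rad / 3.1416 = -0.0227.

```bash
echo '{"steps":[[0, 0, 0, 0.0013, 0.001, -0.0227, 0], [0.128, 0.07, 0, 0, 0, 0, 0], [0.128, 0.07, 0, 0, 0, 0, 0], [0.128, 0.07, 0, 0, 0, 0, 0], [0.128, 0.07, 0, 0, 0, 0, 0], [0.128, 0.07, 0, 0, 0, 0, 0], [0.128, 0.07, 0, 0, 0, 0, 0], [0.128, 0.07, 0, 0, 0, 0, 0], [0.128, 0.07, 0, 0, 0, 0, 0], [0, 0, 0, 0, 0, 0, 0]]}' | python3 -m jog
cat >> h.py <<'E'
def trayheld(near,zrim,fn=None,smax=70):
    t=get_image('top'); b=min(blobs(wood(t['color']),600),key=lambda b:np.hypot(*(np.array(cv2.minAreaRect(b)[0])-near)))
    q=quad(b); print('rim',sq(onplane(t,q,zrim)[:,:2]))
    h=cv2.cvtColor(t['color'],cv2.COLOR_RGB2HSV); m=(h[:,:,1]<smax).astype(np.uint8)*255&inside(t['color'],q,.35)
    bs=blobs(m,15)
    if bs:
        r=cv2.minAreaRect(max(bs,key=cv2.contourArea)); print('hole px',r,onplane(t,r[0],zrim-.024))
    if fn: cv2.imwrite(fn,crop(t['color'],int(q[:,0].mean())-50,int(q[:,1].mean())-40,100,80,7))
E
python3 - <<'E'
from h import *
s=get_state();print(s['tool_pos'],s['tool_rot'],s['contact_force'])
trayheld((272,185),s['tool_pos'][2]+.019,'pics/e.png')
E
```

```text
clock: 5.42
tool_pos: [0.5086, 0.0006, 0.1304]
tool_rot: [-3.134, -0.004, 1.577]
contact_force: [-1.0, -0.0, -2.2]
gripper_width: 0.0067
gripper_force: 60.0
[0.50859895 0.0005962  0.13044675] [-3.13442754 -0.00417934  1.57668265] [-0.97520765 -0.04414453 -2.20473101]Traceback (most recent call last):
  File "<stdin>", line 3, in <module>
  File "h.py", line 51, in trayheld
    q=quad(b); print('rim',sq(onplane(t,q,zrim)[:,:2]))
  File "h.py", line 40, in quad
    vx,vy,x,y=cv2.fitLine(p[k].astype(np.float32),cv2.DIST_HUBER,0,.01,.01).ravel(); L.append(np.cross([x,y,1],[x+vx,y+vy,1]))
              ~~~~~~~~~~~^^^^^^^^^^^^^^^^^^^^^^^^^^^^^^^^^^^^^^^^^^^^^^^^^^
cv2.error: OpenCV(4.12.0) /io/opencv/modules/imgproc/src/linefit.cpp:50: error: (-215:Assertion failed) count > 0 in function 'fitLine2D_wods'
```

```bash
python3 - <<'E'
from h import *
t=get_image('top');s=get_image('scene')
np.save('cams1.npy',[t,s],allow_pickle=True)
a=crop(t['color'],205,115,130,130,4); b=crop(s['color'],200,110,100,192,2.7083)[:520]
cv2.imwrite('pics/e.png',np.hstack([a,b])); print(a.shape,b.shape)
E
```

```text
(520, 520, 3) (520, 271, 3)
```

View pics/e.png

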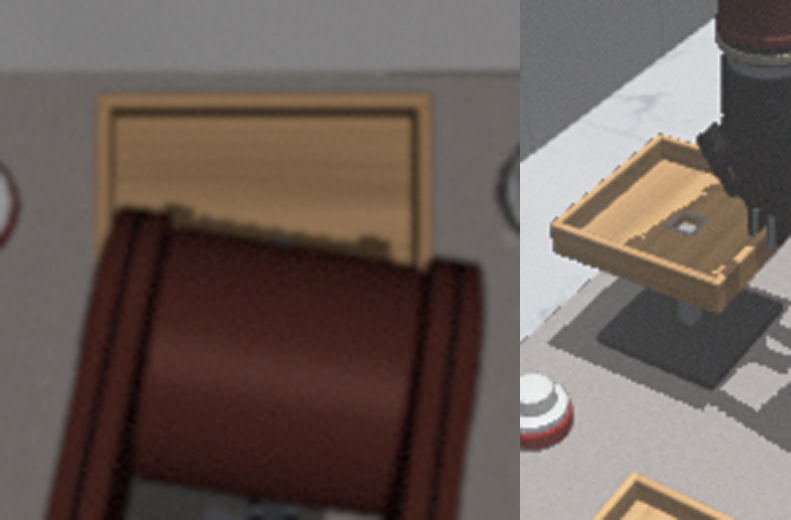

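Tray held over the post: top view shows its far corners at crop (97,95),(433,93) with the arm hiding the hole; scene shows the hole at crop (687,226) with the post tip bright inside.

```bash
python3 - <<'E'
from h import *
t,s=np.load('cams1.npy',allow_pickle=True)
z=.1304-.0134+.032
# top: far edge, left and right edges of wood mask
m=wood(t['color'])[115:245,205:335]; 
cnt=max(blobs(m,300),key=cv2.contourArea)[:,0]+[205,115]
def line(k):
    vx,vy,x,y=cv2.fitLine(cnt[k].astype(np.float32),cv2.DIST_HUBER,0,.01,.01).ravel(); return np.cross([x,y,1],[x+vx,y+vy,1])
x,y=cnt.T; print(x.min(),x.max(),y.min())
F=line((y<y.min()+3)&(x>240)&(x<305)); L=line((x<x.min()+3)&(y>145)&(y<165)); Rr=line((x>x.max()-3)&(y>145)&(y<172))
c=np.array([np.cross(F,L),np.cross(F,Rr)]); c=c[:,:2]/c[:,2:]; P=onplane(t,c,z); d=P[1]-P[0]
print('corners',c,P.round(4),'side',np.linalg.norm(d)); yaw=np.arctan2(d[0],-d[1]); print('yaw',yaw,'centre',P.mean(0)-.085*np.array([np.cos(yaw),np.sin(yaw),0]))
# scene hole
h=cv2.cvtColor(s['color'],cv2.COLOR_RGB2HSV)[:,:,1]; ox,oy=250,184
w=((h[oy:206,ox:276]<75)*255).astype(np.uint8)
for b in blobs(w,10):
    r=cv2.minAreaRect(b); p=np.array(r[0])+[ox,oy]; print('hole s',p,r[1],cv2.contourArea(b),onplane(s,p,z-.024),onplane(s,p,z-.032))
bt=max(blobs(((cv2.cvtColor(s['color'],cv2.COLOR_RGB2GRAY)[oy:206,ox:276]>150)*255).astype(np.uint8),1),key=cv2.contourArea,default=None)
if bt is not None: p=bt[:,0].mean(0)+[ox,oy]; print('tip',p,cv2.contourArea(bt),onplane(s,p,.09),onplane(s,p,.086))
print('expected tip px',proj(s,[.592,.0008,.09]))
E
```

```text
229 313 138
corners [[229. 138.]
 [312. 138.]] [[ 0.6738  0.0875  0.149 ]
 [ 0.6748 -0.0794  0.149 ]] side 0.16694298327681512
yaw 0.006125920890738746 centre [0.58932115 0.00354528 0.149     ]
hole s [261.04999924 191.84999943] (14.546475410461426, 8.538147926330566) 84.5 [[0.5892381  0.00413036 0.125     ]] [[ 0.59544874 -0.00484498  0.117     ]]
tip [254.5   186.375] 44.0 [[ 0.64402277 -0.04673718  0.09      ]] [[ 0.64730524 -0.05129926  0.086     ]]
expected tip px [[261.44645997 202.33959491]]
```

To row units: -0.0033 m / 0.25 = -0.0132, 0.0025 m / 0.25 = 0.01.

```bash
python3 - <<'E'
from h import *
go([.511,-.0027,.13],np.pi/2+.003)
E
echo '{"steps":[[-0.0132, 0.01, 0, 0, 0, 0, 0], [0, 0, 0, 0, 0, 0, 0], [0, 0, 0, 0, 0, 0, 0]]}' | python3 -m jog
python3 - <<'E'
from h import *
go([.511,-.0027,.13],np.pi/2+.003)
E
```

```text
turn [-0.0068 -0.0032 -0.    ] then shift [-0.0009  0.0029  0.0011] or shift first [-0.0009  0.003   0.0011]
clock: 5.95
tool_pos: [0.5118, -0.0053, 0.1326]
tool_rot: [-3.138, -0.003, 1.573]
contact_force: [-0.3, -0.3, -1.8]
gripper_width: 0.0065
gripper_force: 60.0
turn [-0.0037 -0.0031 -0.0012] then shift [ 0.0026 -0.0008  0.0026] or shift first [ 0.0026 -0.0008  0.0026]
```

```bash
cat >> h.py <<'E'
def held(zrim,half):
    """centre of a held tray over the stand: far edge + side edges in top, hole in scene"""
    print(get_state()['tool_pos'].round(4) if hasattr(get_state()['tool_pos'],'round') else get_state()['tool_pos'])
    t=get_image('top');s=get_image('scene')
    m=wood(t['color'])[115:245,205:335]; cnt=max(blobs(m,100),key=cv2.contourArea)[:,0]+[205,115]; x,y=cnt.T
    w=x.max()-x.min(); y0=y.min()
    mid=(x>x.min()+.15*w)&(x<x.max()-.15*w)&(y<y0+3); F=y[mid].mean()-.5
    ok=(y>y0+5)&(y<y0+.3*w); L=x[ok&(x<x.min()+3)].mean()-.5; Q=x[ok&(x>x.max()-3)].mean()+.5
    P=onplane(t,[[L,F],[Q,F]],zrim); print('top: width',P[0,1]-P[1,1],'centre',P[:,0].mean()-half,P[:,1].mean())
    h=cv2.cvtColor(s['color'],cv2.COLOR_RGB2HSV)[:,:,1]; e=proj(s,[.592,.001,zrim-.024])[0].round().astype(int); ox,oy=e-[11,8]
    for b in blobs(((h[oy:oy+17,ox:ox+23]<75)*255).astype(np.uint8),15):
        p=np.array(cv2.minAreaRect(b)[0])+[ox,oy]; print('scene hole',p,cv2.contourArea(b),onplane(s,p,zrim-.024)[0].round(4))
    return t,s
E
python3 - <<'E'
from h import *
held(.1326+.0186,.085)
s=get_state();print(s['tool_pos'],s['tool_rot'])
E
```

```text
[ 0.5118 -0.0053  0.1326]
top: width 0.17061747086293994 centre 0.5939408878556522 -0.0009256736257894707
scene hole [260.60000038 189.69999886] 79.5 [ 5.932e-01 -2.000e-04  1.272e-01]
[ 0.51181811 -0.00505206  0.13261199] [-3.13780685 -0.00314314  1.5730767 ]
```

To row units: 0.01 m / 0.25 = 0.04, 0.0015 m / 0.25 = 0.006.

```bash
echo '{"steps":[[0.006, -0.0052, 0.04, 0, 0, 0, 0], [0, 0, 0.04, 0, 0, 0, 0], [0, 0, 0.04, 0, 0, 0, 0], [0, 0, 0.032, 0, 0, 0, 0], [0, 0, 0.024, 0, 0, 0, 0]]}' | python3 -m jog; echo '{"steps":[[0, 0, 0.04, 0, 0, 0, 0], [0, 0, 0, 0, 0, 0, 0]]}' | python3 -m jog
```

```text
clock: 6.68
tool_pos: [0.5102, -0.0031, 0.0878]
tool_rot: [-3.137, -0.003, 1.574]
contact_force: [-0.0, 0.8, -1.5]
gripper_width: 0.0067
gripper_force: 60.0
clock: 6.92
tool_pos: [0.5096, -0.003, 0.0775]
tool_rot: [-3.136, -0.003, 1.574]
contact_force: [0.2, -0.4, -2.2]
gripper_width: 0.0064
gripper_force: 60.1
```

To row units: 0.012 m / 0.25 = 0.048, 0.008 m / 0.25 = 0.032, -0.004 rad / 3.1416 = -0.0013.

```bash
echo '{"steps":[[0, 0, 0.048, -0.0013, -0.001, 0, 0], [0, 0, 0.048, 0, 0, 0, 0], [0, 0, 0.048, 0, 0, 0, 0], [0, 0, 0.032, 0, 0, 0, 0], [0, 0, 0, 0, 0, 0, 0]]}' | python3 -m jog; echo '{"steps":[[0, 0, 0.016, 0, 0, 0, 0], [0, 0, 0.012, 0, 0, 0, 0], [0, 0, 0, 0, 0, 0, 0]]}' | python3 -m jog
```

```text
clock: 7.55
tool_pos: [0.5095, -0.003, 0.0335]
tool_rot: [-3.14, -0.0, 1.574]
contact_force: [-0.9, -0.7, -1.3]
gripper_width: 0.0064
gripper_force: 60.0
clock: 7.92
tool_pos: [0.5103, -0.0031, 0.0275]
tool_rot: [-3.142, -0.0, 1.574]
contact_force: [0.6, 0.4, -2.2]
gripper_width: 0.0062
gripper_force: 60.1
```

To row units: 0.001 m / 0.25 = 0.004.

```bash
echo '{"steps":[[0, 0, 0.004, 0, 0, 0, 0], [0, 0, 0.004, 0, 0, 0, 0], [0, 0, 0.004, 0, 0, 0, 0], [0, 0, 0, 0, 0, 0, 0]]}' | python3 -m jog; echo '{"steps":[[0, 0, 0, 0, 0, 0, 0.01], [0, 0, 0, 0, 0, 0, 0.016], [0, 0, 0, 0, 0, 0, 0.02]]}' | python3 -m jog
```

```text
clock: 8.43
tool_pos: [0.5105, -0.0031, 0.0253]
tool_rot: [3.141, -0.0, 1.574]
contact_force: [-3.1, 0.1, 4.9]
gripper_width: 0.0064
gripper_force: 61.1
clock: 8.8
tool_pos: [0.5104, -0.0031, 0.0246]
tool_rot: [3.141, -0.0, 1.574]
contact_force: [-0.1, -0.5, -0.4]
gripper_width: 0.0197
gripper_force: 0.0
```

To row units: -0.03 m / 0.25 = -0.12, -0.02 m / 0.25 = -0.08.

```bash
echo '{"steps":[[0, 0, -0.08, 0, 0, 0, 0.02], [0, 0, -0.12, 0, 0, 0, 0.03], [0, 0, -0.12, 0, 0, 0, 0.06], [0, 0, -0.08, 0, 0, 0, 0.06]]}' | python3 -m jog
python3 - <<'E'
from h import *
go([.4263,.0147,.10],np.pi/2-.322)
t=get_image('top');s=get_image('scene')
a=crop(t['color'],205,115,130,130,4); b=crop(s['color'],190,150,100,192,2.7083)[:520]
cv2.imwrite('pics/f.png',np.hstack([a,b]))
E
```

```text
clock: 9.3
tool_pos: [0.511, -0.0032, 0.1261]
tool_rot: [3.14, 0.0, 1.574]
contact_force: [0.1, 0.1, -0.5]
gripper_width: 0.0596
gripper_force: 0.0
turn [ 2.000e-03 -2.000e-04  3.248e-01] then shift [-0.0098 -0.086   0.0261] or shift first [ 0.0181 -0.0847  0.026 ]
```

View pics/f.png

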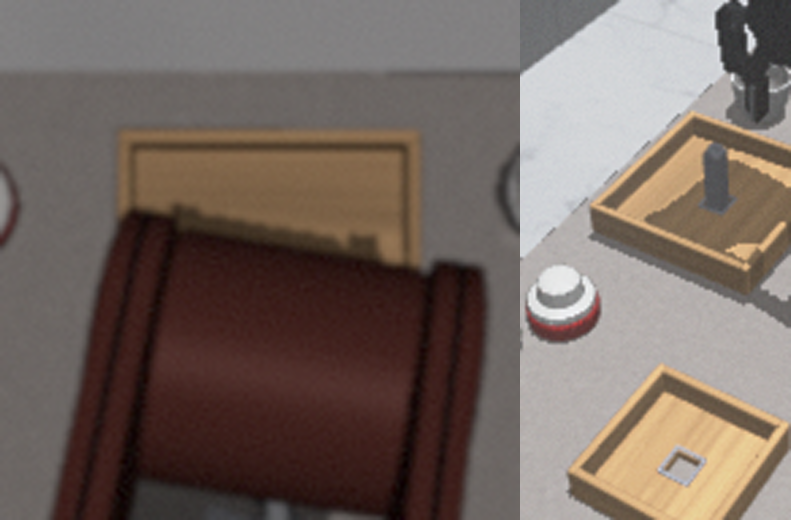

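The large tray sits level on the foot with the post (crop (716,180)) through its hole. Now the spacer.

To row units: -0.043 m / 0.25 = -0.172, 0.02 m / 0.25 = 0.08, 0.1624 rad / 3.1416 = 0.0517.

```bash
echo '{"steps":[[0, 0, 0, 0.0006, 0, 0.0517, 0.06], [0, 0, 0, 0, 0, 0.0517, 0.06], [-0.02, -0.172, 0.024, 0, 0, 0, 0.06], [-0.02, -0.172, 0.08, 0, 0, 0, 0.06], [0, 0, 0, 0, 0, 0, 0.06], [0, 0, 0, 0, 0, 0, 0.06]]}' | python3 -m jog
python3 - <<'E'
from h import *
go([.4263,.0147,.022],np.pi/2-.322)
E
```

```text
clock: 10.15
tool_pos: [0.4258, 0.0146, 0.0984]
tool_rot: [-3.14, 0.0, 1.249]
contact_force: [0.8, -0.3, -0.1]
gripper_width: 0.0598
gripper_force: 0.0
turn [-0.0015  0.0003  0.    ] then shift [0.0003 0.0005 0.0764] or shift first [0.0003 0.0006 0.0764]
```

To row units: 0.03 m / 0.25 = 0.12, 0.016 m / 0.25 = 0.064.

```bash
echo '{"steps":[[0, 0, 0.12, 0, 0, 0, 0.06], [0, 0, 0.12, 0, 0, 0, 0.06], [0, 0, 0.064, 0, 0, 0, 0.06], [0, 0, 0, 0, 0, 0, 0.06]]}' | python3 -m jog; echo '{"steps":[[0, 0, 0, 0, 0, 0, 0.03], [0, 0, 0, 0, 0, 0, 0.03], [0, 0, 0, 0, 0, 0, 0.02], [0, 0, 0, 0, 0, 0, 0.02]]}' | python3 -m jog
```

```text
clock: 10.65
tool_pos: [0.4256, 0.0145, 0.022]
tool_rot: [-3.138, 0.001, 1.248]
contact_force: [0.2, 0.3, 0.4]
gripper_width: 0.06
gripper_force: 0.0
clock: 11.15
tool_pos: [0.427, 0.0144, 0.024]
tool_rot: [3.14, -0.0, 1.249]
contact_force: [1.7, 0.1, 5.7]
gripper_width: 0.0351
gripper_force: 61.7
```

To row units: -0.03 m / 0.25 = -0.12, -0.01 m / 0.25 = -0.04, -0.1612 rad / 3.1416 = -0.0513.

```bash
echo '{"steps":[[0, 0, -0.04, 0, 0, 0, 0], [0, 0, -0.12, 0, 0, 0, 0], [0, 0, -0.12, 0, 0, -0.0513, 0], [0, 0, -0.12, 0, 0, -0.0513, 0], [0, 0, 0, 0, 0, 0, 0], [0, 0, 0, 0, 0, 0, 0]]}' | python3 -m jog
python3 - <<'E'
from h import *
go([.585,.001,.122],np.pi/2+.003)
E
```

```text
clock: 11.9
tool_pos: [0.4248, 0.0148, 0.1219]
tool_rot: [-3.138, -0.001, 1.569]
contact_force: [-0.3, -0.2, -1.2]
gripper_width: 0.0352
gripper_force: 60.9
turn [-0.0031 -0.0005 -0.005 ] then shift [-1.430e-02  1.602e-01 -1.000e-04] or shift first [-0.0135  0.1603 -0.0006]
```

To row units: 0.042 m / 0.25 = 0.168, 0.041 m / 0.25 = 0.164, -0.004 rad / 3.1416 = -0.0013.

```bash
echo '{"steps":[[0, 0, 0, -0.001, 0, -0.0013, 0], [-0.014, 0.168, 0, 0, 0, 0, 0], [-0.014, 0.168, 0, 0, 0, 0, 0], [-0.014, 0.168, 0, 0, 0, 0, 0], [-0.014, 0.164, 0, 0, 0, 0, 0], [0, 0, 0, 0, 0, 0, 0], [0, 0, 0, 0, 0, 0, 0], [0, 0, 0, 0, 0, 0, 0]]}' | python3 -m jog
python3 - <<'E'
from h import *
s=get_state(); print(s['tool_pos'],s['tool_rot'])
c=get_image('scene'); np.save('cams2.npy',[c],allow_pickle=True)
zt=s['tool_pos'][2]-.022+.052
p=proj(c,[.592,.001,zt])[0].astype(int); print('expect bore',p, 'post top',proj(c,[.592,.001,.09]))
ox,oy=p-[50,45]; print(ox,oy); cv2.imwrite('pics/g.png',crop(c['color'],ox,oy,100,90,6.5))
E
```

```text
clock: 12.9
tool_pos: [0.5913, 0.0016, 0.1223]
tool_rot: [-3.141, -0.001, 1.575]
contact_force: [-1.0, 0.2, -0.5]
gripper_width: 0.0351
gripper_force: 61.0
[0.59130585 0.00157358 0.1223191 ] [-3.14121280e+00 -5.22372785e-04  1.57501853e+00]
expect bore [260 181] post top [[261.40216565 202.38299692]]
210 136
```

View pics/g.png

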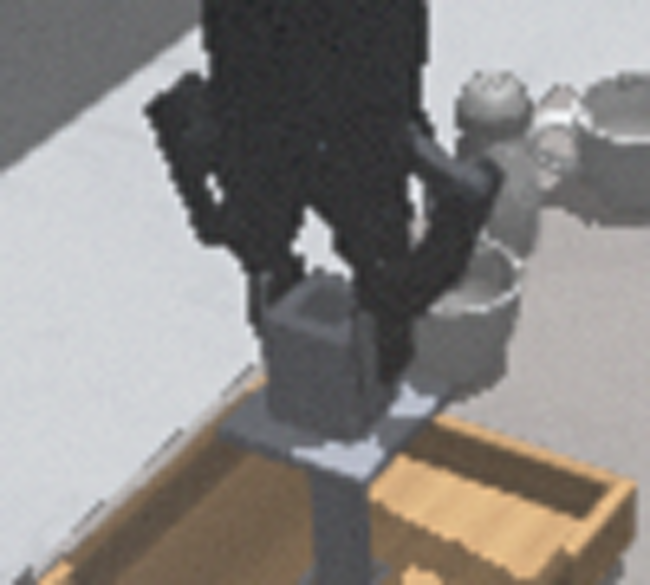

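To row units: 0.012 m / 0.25 = 0.048, 0.0003 m / 0.25 = 0.0012.

```bash
python3 - <<'E'
from h import *
c=np.load('cams2.npy',allow_pickle=True)[0]
f=lambda x,y:((x+.5)/6.5-.5+210,(y+.5)/6.5-.5+136)
P=onplane(c,[f(219,422),f(355,470),f(451,390)],.105); print(P.round(4), (P[0]+P[2])/2)
E
echo '{"steps":[[-0.0024, 0.0012, 0.048, 0, 0, 0, 0], [0, 0, 0.048, 0, 0, 0, 0], [0, 0, 0.04, 0, 0, 0, 0], [0, 0, 0, 0, 0, 0, 0]]}' | python3 -m jog
```

```text
[[ 0.6229  0.0325  0.105 ]
 [ 0.5638  0.0314  0.105 ]
 [ 0.5585 -0.0271  0.105 ]] [0.59067959 0.00267821 0.105     ]
clock: 13.45
tool_pos: [0.5918, 0.0009, 0.0872]
tool_rot: [-3.14, -0.001, 1.575]
contact_force: [0.3, 0.1, -0.1]
gripper_width: 0.0352
gripper_force: 61.0
```

The spacer hung flange down, square over the post (flange corners at crop (219,422),(355,470),(451,390)), and has now passed the post tip without force. Lowering on.

To row units: 0.012 m / 0.25 = 0.048, 0.01 m / 0.25 = 0.04.

```bash
echo '{"steps":[[0, 0, 0.048, 0, 0, 0, 0], [0, 0, 0.048, 0, 0, 0, 0], [0, 0, 0.04, 0, 0, 0, 0], [0, 0, 0.02, 0, 0, 0, 0], [0, 0, 0, 0, 0, 0, 0]]}' | python3 -m jog; echo '{"steps":[[0, 0, 0.008, 0, 0, 0, 0], [0, 0, 0.004, 0, 0, 0, 0], [0, 0, 0.004, 0, 0, 0, 0], [0, 0, 0, 0, 0, 0, 0]]}' | python3 -m jog
```

```text
clock: 14.08
tool_pos: [0.5929, 0.0008, 0.0494]
tool_rot: [3.141, -0.0, 1.575]
contact_force: [0.6, -0.2, -0.4]
gripper_width: 0.0353
gripper_force: 61.0
clock: 14.58
tool_pos: [0.5931, 0.0008, 0.0459]
tool_rot: [3.14, -0.0, 1.575]
contact_force: [-0.7, -0.4, -0.6]
gripper_width: 0.035
gripper_force: 61.1
```

To row units: 0.001 m / 0.25 = 0.004.

```bash
echo '{"steps":[[0, 0, 0.004, 0, 0, 0, 0], [0, 0, 0.004, 0, 0, 0, 0], [0, 0, 0, 0, 0, 0, 0]]}' | python3 -m jog; echo '{"steps":[[0, 0, 0.004, 0, 0, 0, 0], [0, 0, 0, 0, 0, 0, 0]]}' | python3 -m jog
```

```text
clock: 14.95
tool_pos: [0.5931, 0.0008, 0.044]
tool_rot: [3.14, -0.0, 1.575]
contact_force: [-1.6, -0.4, 0.5]
gripper_width: 0.0353
gripper_force: 61.1
clock: 15.2
tool_pos: [0.5931, 0.0008, 0.044]
tool_rot: [3.141, -0.0, 1.575]
contact_force: [-4.9, -0.2, 8.4]
gripper_width: 0.0351
gripper_force: 62.2
```

To row units: -0.04 m / 0.25 = -0.16, -0.02 m / 0.25 = -0.08.

```bash
echo '{"steps":[[0, 0, 0, 0, 0, 0, 0.045], [0, 0, 0, 0, 0, 0, 0.055], [0, 0, -0.08, 0, 0, 0, 0.055], [0, 0, -0.16, 0, 0, 0, 0.04], [0, 0, -0.16, 0, 0, 0, 0.04]]}' | python3 -m jog
python3 - <<'E'
from h import *
go([.404,.2572,.07],np.pi/2+.005)
E
```

```text
clock: 15.82
tool_pos: [0.5931, 0.0007, 0.1452]
tool_rot: [3.14, -0.0, 1.575]
contact_force: [0.0, 0.5, 0.8]
gripper_width: 0.0399
gripper_force: 0.0
turn [ 0.002  -0.0002 -0.0006] then shift [ 0.2574 -0.1878  0.0752] or shift first [ 0.2573 -0.1881  0.0749]
```

The manual's scale: shifts go in shares of 250 mm and turns go in shares of pi rad. Converting my numbers, 0.0368 m / 0.25 = 0.1472, 0.0366 m / 0.25 = 0.1464.

```bash
echo '{"steps":[[0.1472, -0.1072, 0, 0, 0, 0, 0.04], [0.1472, -0.1072, 0, 0, 0, 0, 0.04], [0.1472, -0.1072, 0.06, 0, 0, 0, 0.04], [0.1472, -0.1072, 0.06, 0, 0, 0, 0.04], [0.1472, -0.1072, 0.06, 0, 0, 0, 0.04], [0.1472, -0.1072, 0.06, 0, 0, 0, 0.04], [0.1464, -0.108, 0.06, 0, 0, 0, 0.04], [0, 0, 0, 0, 0, 0, 0.04], [0, 0, 0, 0, 0, 0, 0.04]]}' | python3 -m jog
python3 - <<'E'
from h import *
t=get_image('top');s=get_image('scene')
go([.404,.2572,.0115],np.pi/2+.005)
np.save('cams3.npy',[t,s],allow_pickle=True)
a=crop(t['color'],105,190,90,100,4); b=crop(s['color'],200,150,140,130,3.1)[:400]
cv2.imwrite('pics/i.png',np.hstack([a,b]))
E
```

```text
clock: 16.95
tool_pos: [0.4051, 0.2576, 0.069]
tool_rot: [3.138, -0.001, 1.576]
contact_force: [0.6, 0.9, -0.5]
gripper_width: 0.0403
gripper_force: 0.0
turn [ 0.0033 -0.0009 -0.0016] then shift [ 0.0002 -0.0016  0.0575] or shift first [ 0.0001 -0.0018  0.0575]
```

View pics/i.png

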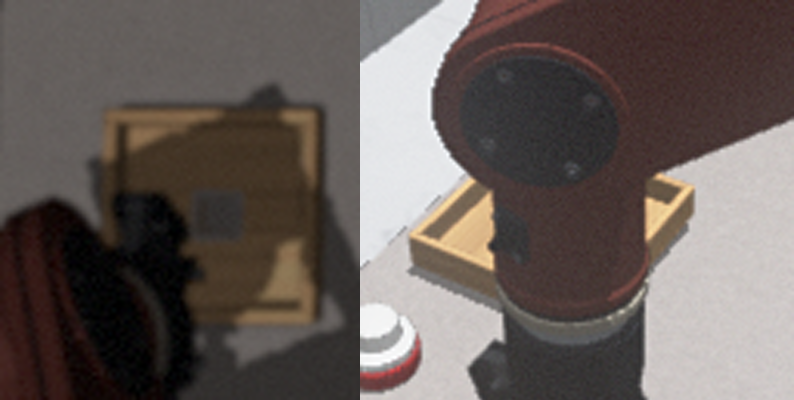

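The small tray is unmoved (hole at crop (218,216)), with the gripper over its near rim; the arm hides the stand in the scene view.

To row units: 0.025 m / 0.25 = 0.1, 0.02 m / 0.25 = 0.08, 0.003 rad / 3.1416 = 0.001.

```bash
echo '{"steps":[[0, -0.0064, 0.1, 0.001, 0, 0, 0.04], [0, 0, 0.08, 0, 0, 0, 0.04], [0, 0, 0.05, 0, 0, 0, 0.04], [0, 0, 0, 0, 0, 0, 0.04]]}' | python3 -m jog; echo '{"steps":[[0, 0, 0, 0, 0, 0, 0], [0, 0, 0, 0, 0, 0, 0], [0, 0, 0, 0, 0, 0, 0], [0, 0, 0, 0, 0, 0, 0]]}' | python3 -m jog
```

```text
clock: 17.55
tool_pos: [0.4024, 0.2566, 0.0098]
tool_rot: [-3.138, 0.0, 1.574]
contact_force: [0.2, -0.3, 0.2]
gripper_width: 0.0399
gripper_force: 0.0
clock: 18.05
tool_pos: [0.4034, 0.2578, 0.0113]
tool_rot: [3.141, -0.001, 1.575]
contact_force: [-0.2, -0.8, 6.4]
gripper_width: 0.0065
gripper_force: 61.1
```

To row units: -0.035 m / 0.25 = -0.14, -0.03 m / 0.25 = -0.12.

```bash
echo '{"steps":[[0, 0, -0.04, 0, 0, 0, 0], [0, 0, -0.08, 0, 0, 0, 0], [0, 0, -0.12, 0, 0, 0, 0], [0, 0, -0.12, 0, 0, 0, 0], [0, 0, -0.14, 0, 0, 0, 0], [0, 0, 0, 0, 0, 0, 0], [0, 0, 0, 0, 0, 0, 0]]}' | python3 -m jog
python3 - <<'E'
from h import *
go([.536,.001,.131],np.pi/2+.003)
E
```

```text
clock: 18.92
tool_pos: [0.402, 0.2571, 0.1346]
tool_rot: [-3.139, 0.0, 1.575]
contact_force: [-0.7, 0.1, -0.3]
gripper_width: 0.0067
gripper_force: 60.2
turn [-0.0028  0.0001  0.0015] then shift [-0.2565  0.1332  0.0036] or shift first [-0.2567  0.1329  0.0033]
```

To row units: -0.0325 m / 0.25 = -0.13, -0.032 m / 0.25 = -0.128, -0.0028 rad / 3.1416 = -0.0009.

```bash
echo '{"steps":[[-0.128, 0.0664, 0, -0.0009, 0, 0, 0], [-0.128, 0.0664, 0, 0, 0, 0, 0], [-0.128, 0.0664, 0, 0, 0, 0, 0], [-0.128, 0.0664, 0, 0, 0, 0, 0], [-0.128, 0.0664, 0, 0, 0, 0, 0], [-0.128, 0.0664, 0, 0, 0, 0, 0], [-0.128, 0.0664, 0, 0, 0, 0, 0], [-0.13, 0.0672, 0, 0, 0, 0, 0], [0, 0, 0, 0, 0, 0, 0], [0, 0, 0, 0, 0, 0, 0]]}' | python3 -m jog; echo '{"steps":[[0, 0, 0, 0, 0, 0, 0], [0, 0, 0, 0, 0, 0, 0]]}' | python3 -m jog
python3 - <<'E'
from h import *
s=get_state();print(s['tool_rot'])
held(s['tool_pos'][2]-.0113+.032,.06)
E
```

```text
clock: 20.18
tool_pos: [0.5354, 0.0019, 0.1336]
tool_rot: [-3.139, -0.001, 1.575]
contact_force: [-0.2, -0.6, -0.4]
gripper_width: 0.0066
gripper_force: 60.2
clock: 20.42
tool_pos: [0.5364, 0.0023, 0.1351]
tool_rot: [3.141, -0.0, 1.576]
contact_force: [0.8, 0.2, -1.6]
gripper_width: 0.0067
gripper_force: 60.2
[ 3.14103927e+00 -4.36542948e-04  1.57644287e+00]
[0.5364 0.0023 0.1351]
top: width nan centre nan nan
scene hole [260.00000095 188.99999952] 85.0 [0.5924 0.0034 0.1318]h.py:64: RuntimeWarning: Mean of empty slice.
  ok=(y>y0+5)&(y<y0+.3*w); L=x[ok&(x<x.min()+3)].mean()-.5; Q=x[ok&(x>x.max()-3)].mean()+.5
  ret = ret.dtype.type(ret / rcount)
```

```bash
echo '{"steps":[[-0.0088, -0.0016, 0.04, 0, 0, 0, 0], [0, 0, 0.04, 0, 0, 0, 0], [0, 0, 0.04, 0, 0, 0, 0], [0, 0, 0.024, 0, 0, 0, 0], [0, 0, 0.016, 0, 0, 0, 0], [0, 0, 0, 0, 0, 0, 0]]}' | python3 -m jog
```

```text
clock: 21.28
tool_pos: [0.5363, -0.0008, 0.095]
tool_rot: [3.141, -0.0, 1.575]
contact_force: [-0.5, 0.8, -0.6]
gripper_width: 0.0065
gripper_force: 60.2
```

To row units: 0.004 m / 0.25 = 0.016, 0.003 m / 0.25 = 0.012.

```bash
echo '{"steps":[[0, 0, 0.016, 0, 0, 0, 0], [0, 0, 0.012, 0, 0, 0, 0], [0, 0, 0, 0, 0, 0, 0]]}' | python3 -m jog
```

```text
clock: 21.65
tool_pos: [0.5364, -0.0004, 0.088]
tool_rot: [3.141, -0.001, 1.575]
contact_force: [0.5, 2.0, -1.4]
gripper_width: 0.0065
gripper_force: 60.1
```

To row units: 0.001 m / 0.25 = 0.004.

```bash
echo '{"steps":[[0.004, 0, 0.004, 0, 0, 0, 0], [0, 0, 0.004, 0, 0, 0, 0], [0, 0, 0.004, 0, 0, 0, 0], [0, 0, 0, 0, 0, 0, 0]]}' | python3 -m jog; echo '{"steps":[[0, 0, 0.004, 0, 0, 0, 0], [0, 0, 0, 0, 0, 0, 0]]}' | python3 -m jog
```

```text
clock: 22.15
tool_pos: [0.5363, 0.0001, 0.0851]
tool_rot: [3.141, -0.0, 1.575]
contact_force: [0.2, 0.2, -0.9]
gripper_width: 0.0067
gripper_force: 60.2
clock: 22.4
tool_pos: [0.5364, 0.0002, 0.0842]
tool_rot: [3.141, -0.0, 1.575]
contact_force: [0.3, -0.3, -0.7]
gripper_width: 0.0066
gripper_force: 60.2
```

To row units: 0.001 m / 0.25 = 0.004.

```bash
echo '{"steps":[[0, 0, 0.004, 0, 0, 0, 0], [0, 0, 0, 0, 0, 0, 0]]}' | python3 -m jog; echo '{"steps":[[0, 0, 0.004, 0, 0, 0, 0], [0, 0, 0, 0, 0, 0, 0]]}' | python3 -m jog
```

```text
clock: 22.65
tool_pos: [0.5365, 0.0002, 0.0833]
tool_rot: [3.141, -0.0, 1.575]
contact_force: [1.1, -0.2, -0.2]
gripper_width: 0.0065
gripper_force: 60.2
clock: 22.9
tool_pos: [0.5366, 0.0002, 0.0831]
tool_rot: [3.14, -0.0, 1.575]
contact_force: [-4.0, 0.7, 5.1]
gripper_width: 0.0064
gripper_force: 61.1
```

To row units: -0.06 m / 0.25 = -0.24, -0.02 m / 0.25 = -0.08.

```bash
echo '{"steps":[[0, 0, 0, 0, 0, 0, 0.01], [0, 0, 0, 0, 0, 0, 0.016], [0, 0, 0, 0, 0, 0, 0.02], [0, 0, -0.08, 0, 0, 0, 0.02], [0, 0, -0.16, 0, 0, 0, 0.02], [0, -0.2, -0.12, 0, 0, 0, 0.02], [0, -0.24, 0, 0, 0, 0, 0.02], [0, -0.2, 0, 0, 0, 0, 0.02], [0, 0, 0, 0, 0, 0, 0.02], [0, 0, 0, 0, 0, 0, 0.02]]}' | python3 -m jog
python3 - <<'E'
from h import *
t=get_image('top');s=get_image('scene'); np.save('cams4.npy',[t,s],allow_pickle=True)
a=crop(t['color'],222,130,100,130,4)
cv2.imwrite('pics/j.png',np.hstack([a,crop(s['color'],200,140,100,130,4)]))
E
```

```text
clock: 24.15
tool_pos: [0.3771, -0.0007, 0.1728]
tool_rot: [3.138, 0.0, 1.575]
contact_force: [0.2, -0.1, 0.9]
gripper_width: 0.0197
gripper_force: 0.0
```

View pics/j.png

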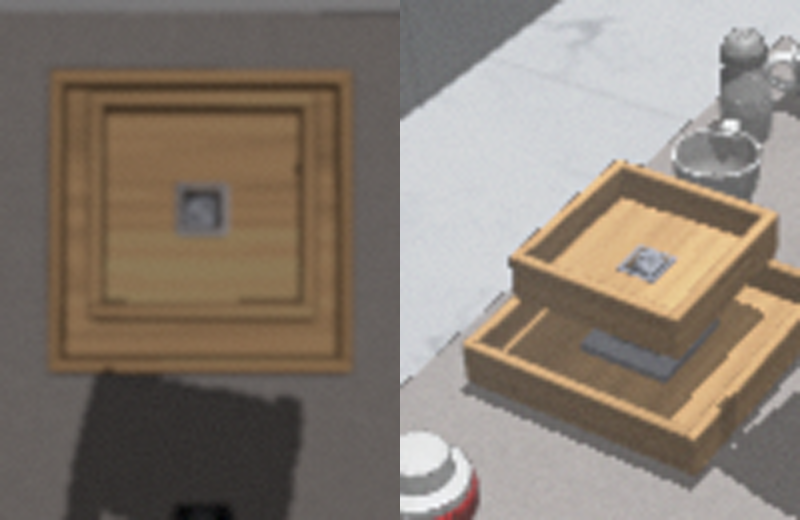

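The final view shows both trays square, with the post tip centred in the small tray's hole (crop (202,210)) and the spacer's flange flat on the large tray floor. I'll check that the small tray is level, then hand in.

```bash
python3 - <<'E'
from h import *
t,s=np.load('cams4.npy',allow_pickle=True)
a=[((x+.5)/4-.5+222,(y+.5)/4-.5+130) for x,y in((90,92),(315,92),(315,320),(90,320))]
b=[((x-400+.5)/4-.5+200,(y+.5)/4-.5+140) for x,y in((512,260),(620,160),(778,213),(682,320))]
A=np.array(b); pp=proj(s,onplane(t,a,.104)); o=[int(np.argmin(np.hypot(*(A-p).T))) for p in pp]
print(o,tri(t,a,s,A[o]).round(4).tolist())
E
```

```text
[0, 1, 2, 3] [[0.6525, 0.059, 0.0991, 0.0029], [0.6532, -0.0598, 0.1003, 0.0025], [0.5337, -0.0592, 0.1017, 0.0006], [0.5319, 0.058, 0.1018, 0.0018]]
```

```bash
python3 -c "from rig import *; print(sign_off())"
```

```text
the job is handed in; nothing more can be done
None
```

The stand is together and handed in at about 24 s of the 72 s allowed: large tray, spacer flange down, then small tray, each lowered until the wrist force showed contact; the last picture shows both trays square on the post, and the small tray's rim corners measured level to within about 3 mm.

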